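# Nest the empty parts tubs and close the stack

## Task

Put the empty parts tubs away: nest the two loose empty ones, upright and fully down, into the empty tub that stands in the steel cradle, then close the top tub of the stack with the plug lid, its flange flat on the rim all round. Leave the stack standing in the cradle, and leave the tub of bolts and everything else on the bench where they are.

Things in the scene. Friction and masses are not known exactly. Their poses are not given: they have to be found in the camera images.
- cradle: the fixed dark steel cradle that holds the stack: a plate 110 (x) by 80 (y), 6 thick, with a rim 78 by 50 outside, 70 by 42 inside, that rises 8 more; the foot of the base tub stands inside the rim on the plate. Origin at the centre of its underside
- base_tub: a tub exactly like tub_1, empty; it already stands in the cradle as the bottom of the stack. A tub nested in another goes 45 mm deep until the underside of its collar rests on the rim below, so it stands 30 mm higher than the one below
- tub_1: open rectangular tub, plain grey plastic, empty, 75 high: upper 30 a straight collar 90 (x) by 62 (y) outside, 82 by 54 inside, its lower half funnelling in; below it a body tapering from 78 by 50 under the collar to 64 by 36 at the foot. Origin: centre of its underside, z up to the mouth, x along its long side (half a turn is the same). Loose on the table. Grip it across the 62 mm collar
- tub_2: a tub exactly like tub_1, empty, loose on the table
- full_tub: a tub exactly like tub_1 but filled with bolts up to about 60 mm (seen from above); it stays where it is
- plug_lid: the grey plastic plug lid, loose on the table, plug down: a block 78 (x) by 50 (y), 16 high, its lower 9 mm bevelled to 70 by 42; on it a flange 90 by 62, 4 thick (16 to 20 from the bottom), then a grip rib 50 (x) by 12 (y), 28 high (20 to 48). Origin: centre of the plug's underside, z up; half a turn is the same. Home: flange on the rim, plug 16 deep in the mouth
- nut: bystander: a large steel ring nut, 42 across, 18 high; origin at the centre of its underside
- flange: bystander: a steel flange with a hub, 48 across, 22 high; origin at the centre of its underside
- wrench: bystander: a steel wrench 180 long lying flat along its x; origin under its middle
- oil_bottle: bystander: a small black bottle, 44 across, 100 high; origin at the centre of its underside
- carton: bystander: a cardboard carton 90 x 120 x 60 high; origin at the centre of its underside
- bracket: bystander: a dark steel angle bracket, foot 80 x 40, upright 40 high; origin under the middle of the foot
- tape_roll: bystander: a paper tape roll, 72 across, 25 high, lying flat; origin at the centre of its underside
There are look-alikes about, which are no part of the job. What is shaped like the base_tub but purple is not meant. Leave any pink look-alike of the plug_lid alone.

How it is judged:
By the outcome, as a careful person would: the job done as asked, in the order asked, and still so for the second after the job is handed in, with the robot touching nothing.
It also fails if it takes over 70 s, if anything falls off the work surface, if the arm or the gripper's body presses on something with over 40 N, if the wrist force passes 120 N, or if a joint passes its speed limit or range.

## Robot

A 6-joint arm with a two-finger parallel gripper is mounted at the origin on the work surface. World frame = base frame: x ahead of the robot, y to its left, z up, the work surface at z = 0. Lengths are in mm, angles in rad, forces in N, time in s.
With the tool pointing down it reaches from about 425 to 1125 mm from the base axis. Payload 14.9 kg.
Tool frame: the origin (TCP) lies at the very end of the fingers, on their centre line; the grasp point (between the pads) lies 19 mm behind it; z points along the fingers, y is the line along which they close (so a half turn about z gives the same grasp; the last joint's range is limited). The gripper opens to 91 mm and grips with 3 to 60 N. Pads are 32 mm wide; open, the fingers measure 118 mm over their backs; the gripper's body (76 mm by 178 mm) begins 60 mm behind the grasp point.
Start: joints at [1.146, 0.379, 1.734, -0, 1.028, -0.033], TCP at [267.305, 646.967, 213.932] pointing down, gripper open.
Joint ranges: [-2.77, 2.77], [-0.74, 2.19], [0, 2.66], [-1.06, 4.2], [0.31, 2.87], [-3.08, 3.08]. Speed limits (rad/s): [1.89, 1.89, 2.39, 3.14, 3.14, 3.14].

## Interface

Orientations are given as a 3x3 rotation matrix whose columns are the frame's x, y, z axes.
In Python, from bench import robot gives the robot as it stands.
- The arm moves only by the tool send_rows, never from a script. Its argument "plan" is a list of rows, each an object with "hand": the closure, from -1 (fully open) to 1 (shut); "delta_pos": the shift along the tool's x, y, z in mm, a list of three; "yaw": the turn about the tool's z in rad. A call has 1 to 5 rows; each row is the pose to reach, as a shift and turn from the pose commanded when the call began, along the tool's axes at that moment; what a row does not reach only later rows make up. A row lasts 1/8 s, in which the tool goes at most 62.5 mm and 10.7 degrees, less where a joint would pass 70% of its speed; a pose out of reach is approached as far as the arm can. A call with a gripper value outside its range is refused whole. The fingers move at their own pace and stop on an object; "squeeze" is the grip in N (left out, the last holds). Time passes only in rows, so rows that repeat a pose let the fingers close. It gives the time, the measured TCP pose, the force, the opening and the grip force at its end, in the units of the state.
- robot.state(): the state, without advancing time (a new reading comes with each control period).
- robot.snapshot(name): name is "scene" or "top" or "wrist"; returns a dict with "image" (384x512x3 uint8, red, green, blue), "z_map" (384x512 float32, mm along the optical axis (not along the pixel's ray), 0 where there is no reading), "camera_matrix" (3x3 intrinsics, pixels), "xyz" and "orientation" of the camera in the world. Camera axes: x right, y up, looking along -z (the intrinsics and any distortion apply to the point x, -y, -z); pixel columns grow to the right and rows downward; lengths in mm; the calibration is good to about 2 mm. A picture is of the moment at which its call begins.
- robot.hand_in(): hands the job in; it is judged then, once.
The state is a dict: "t": time; "q": joint angles; "joint_velocities": joint speeds; "joint_torque": joint torques, N m; "tcp_pos": TCP position; "tcp_rot": TCP orientation; "wrist_force": force on the tool from outside, world axes, zero at the start; "wrist_torque": the same for the moment, N m; "finger_gap": finger opening in mm; "gripper_force": force on a finger pad.
Only numpy, scipy, OpenCV 4.12 (cv2) and the standard library are available. Lean on these libraries where they do the work, as an engineer would, in place of code of your own. Each camera call takes 0.05 s, during which the arm holds its last target. There are 200 camera calls.

## Working session

There is one attempt and no reset: what is moved stays moved. The work goes in short steps, Python scripts to look and compute and a tool call to move; the robot and the scene stay as the last step left them, time stands still between calls to the robot, and variables do not carry over. Pictures are saved under pics/ and viewed, at most 10 in all, crops included, and the job is handed in when it is done.

Besides the shell and the picture viewer there is one more tool, called after "Emit:" by a JSON object that holds its "method" and its "body". send_rows: Moves the arm, as the interface text tells. Its arguments: {"type":"object","properties":{"plan":{"type":"array"},"squeeze":{"type":"number"}},"required":["plan"]}

```bash
mkdir -p pics; cat > h.py <<'E'
import numpy as np, cv2
from bench import robot
def snap(n):
    s=robot.snapshot(n); s['image']=np.array(s['image']); s['z_map']=np.array(s['z_map']); return s
def cloud(s):
    z=s['z_map']; K=np.array(s['camera_matrix']); h,w=z.shape
    u,v=np.meshgrid(np.arange(w),np.arange(h))
    p=np.stack([(u-K[0,2])/K[0,0]*z,-(v-K[1,2])/K[1,1]*z,-z],-1)
    P=p@np.array(s['orientation']).T+np.array(s['xyz']); P[z<=0]=np.nan
    return P
def save(s,f,sc=1.5):
    cv2.imwrite('pics/'+f,cv2.resize(s['image'][:,:,::-1],None,fx=sc,fy=sc))
E
python3 - <<'E'
from h import *
for n in('top','scene'):
    s=snap(n); save(s,n+'0.png'); np.save(n+'P.npy',cloud(s)); np.save(n+'I.npy',s['image'])
    print(n,s['xyz'],s['orientation'],s['camera_matrix'],(s['z_map']>0).mean())
print(robot.state())
E
```

```text
top [457.38769371 -16.55630794 965.627477  ] [[-0.00362759  0.99442203 -0.10541191]
 [-0.99991716 -0.00490896 -0.01189891]
 [-0.01235     0.10536002  0.99435745]] [[349.38661869   0.         255.42051978]
 [  0.         349.38661869 192.16587689]
 [  0.           0.           1.        ]] 0.9959716796875
scene [1271.30981123 -252.26924004  974.17699105] [[ 0.29139971 -0.73446789  0.61289732]
 [ 0.95643416  0.21171497 -0.20102355]
 [ 0.0178858   0.64477414  0.76416386]] [[431.55790965   0.         255.86431891]
 [  0.         431.55790965 188.7543011 ]
 [  0.           0.           1.        ]] 0.9959665934244791
{'t': 0.1, 'q': array([ 1.14568766e+00,  3.79358046e-01,  1.73474409e+00, -1.58259148e-05,
        1.02849316e+00, -3.33091944e-02]), 'joint_velocities': array([-8.12920575e-04, -5.84423470e-04, -1.46785220e-04, -9.26369393e-04,
       -3.56264145e-05, -1.02708878e-03]), 'joint_torque': array([-1.02023499e-03, -7.65036750e+01, -4.35298991e+01,  6.52011624e-02,
        3.98777530e-02,  6.44245404e-06]), 'tcp_pos': array([267.15906887, 646.61459358, 213.34174663]), 'tcp_rot': array([[-9.24226543e-01,  3.81844387e-01, -4.01161520e-04],
       [ 3.81844597e-01,  9.24226087e-01, -9.18993167e-04],
       [ 1.98515591e-05, -1.00253924e-03, -9.99999497e-01]]), 'wrist_force': array([-0.44392443,  0.08891269, -0.34834208]), 'wrist_torque': array([-0.01006326, -0.00494795, -0.01322289]), 'gripper_force': 0.0, 'finger_gap': 91.394795886625}
```

View pics/top0.png

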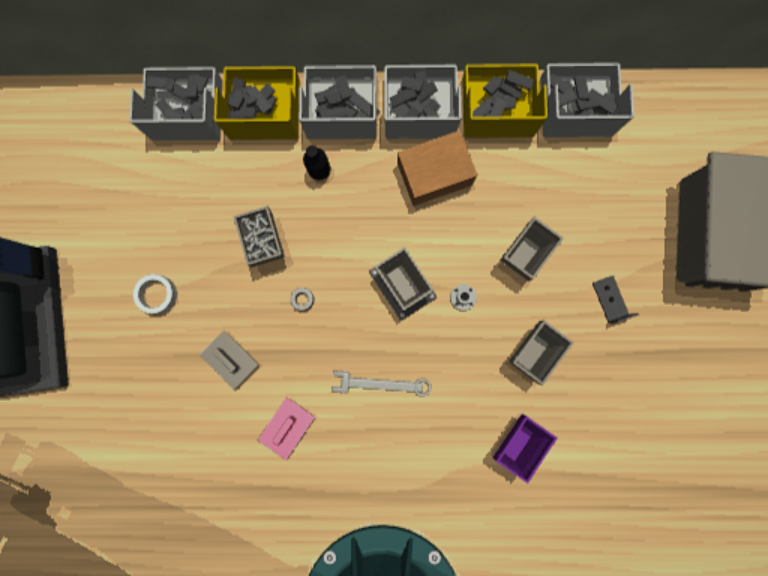

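View pics/scene0.png

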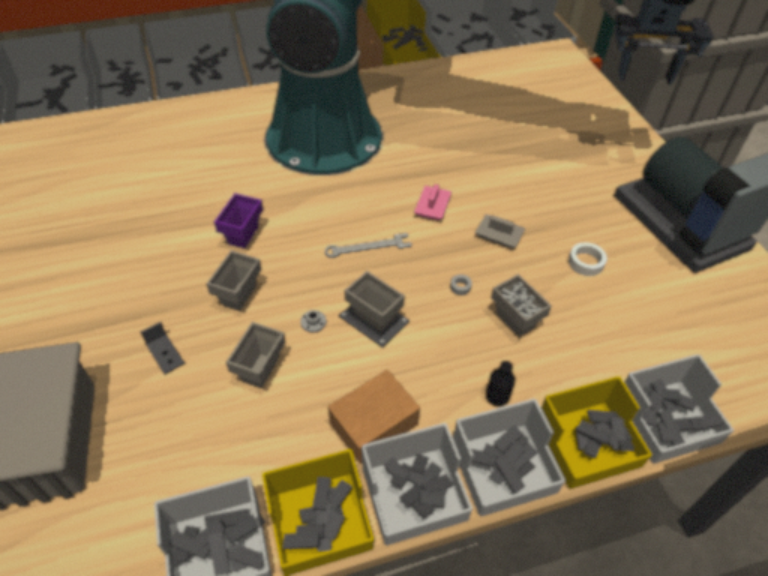

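The top view at 1.5x scale shows the cradle with the base tub at (403,284). The loose empty tubs are at (530,248) and (541,352), the grey lid at (229,360) and the bolts at (260,237). The scene view agrees. Next I'll measure the rims.

```bash
cat >> h.py <<'E'
def rect(P,c,r,zlo,zhi):
    m=(np.hypot(P[...,0]-c[0],P[...,1]-c[1])<r)&(P[...,2]>zlo)&(P[...,2]<zhi)
    p=P[m]
    (cx,cy),(w,h),a=cv2.minAreaRect(p[:,:2].astype(np.float32))
    if w<h: w,h,a=h,w,a+90
    return np.round([cx,cy,w,h,(a+90)%180-90,len(p),np.median(p[:,2])],1)
E
python3 - <<'E'
from h import *
T=np.load('topP.npy');S=np.load('sceneP.npy')
for n,px,zb in(('base',(403,284),(70,95)),('A',(530,248),(66,85)),('B',(541,352),(66,85)),('full',(260,237),(66,85)),('lidflange',(229,360),(12,30)),('lidrib',(229,360),(40,56)),('cradle',(403,284),(2,10))):
    c=np.nanmedian(T[px[1]*2//3-4:px[1]*2//3+5,px[0]*2//3-4:px[0]*2//3+5].reshape(-1,3),0)
    print(n,c.round(),'top',rect(T,c,75,*zb),'scene',rect(S,c,75,*zb))
for n,P in(('top',T),('scene',S)):
    m=(abs(P[...,0]-500)<150)&(abs(P[...,1])<300); z=P[...,2][m]; print(n,np.median(z))
E
```

```text
base [567. -40.   9.] top [568.1 -40.8  89.8  64.4  32.9 215.   80.4] scene [569.1 -40.9  92.3  67.3  34.5 303.   78.1]
A [ 634. -277.    3.] top [ 621.  -263.2   91.6   62.9  -38.5  246.    74. ] scene [ 621.7 -264.1   93.2   64.5  -37.8  307.    72.9]
B [ 443. -290.    4.] top [ 442.1 -274.1   90.4   64.6  -37.9  266.    74.4] scene [ 442.9 -273.7   93.    65.8  -37.4  251.    72.5]
full [647. 212.  62.] top [645.7 213.1  91.1  64.5  17.4 277.   73.7] scene [646.2 212.4  92.5  67.1  16.7 308.   72.2]
lidflange [430. 268.  43.] top [430.  273.6  89.9  62.9  45.7 676.   19.6] scene [431.6 272.2  90.6  66.8  46.8 328.   19.7]
lidrib [430. 268.  43.] top [430.3 273.3  50.1  12.7  44.6  97.   47.1] scene [430.6 272.7  50.3  19.7  48.2  73.   46.3]
cradle [567. -40.   9.] top [565.3 -38.3 139.6 138.8 -27.6 594.    6.6] scene [583.6 -50.3 141.1 104.1  68.8 417.    5.2]
top 0.35259433358959313
scene 0.35301849628723403
```

```bash
cat >> h.py <<'E'
def go(x,y,z,phi):
    """tool-axis shift and yaw from the present pose to TCP x,y,z with tool x at heading phi (deg)"""
    s=robot.state(); R=s['tcp_rot']; d=R.T@(np.array([x,y,z])-s['tcp_pos'])
    a=np.degrees(np.arctan2(R[1,0],R[0,0])); e=(phi-a+180)%360-180
    print('t',round(s['t'],2),'tcp',s['tcp_pos'].round(1),'phi',round(a,2),'F',s['wrist_force'].round(1),'gap',round(s['finger_gap'],1),'-> d',d.round(1),'yaw',round(-np.radians(e),3))
E
python3 - <<'E'
from h import *
s=snap('wrist');st=robot.state(); R=st['tcp_rot']
print(R.T@(s['xyz']-st['tcp_pos']),R.T@s['orientation'],s['camera_matrix'])
go(560,-40,300,141.8)
E
```

```text
[  69.46973955    0.22443448 -171.12739593] [[-1.33742855e-04  9.68322477e-01  2.49702950e-01]
 [ 9.99999795e-01 -2.69432993e-05  6.40091076e-04]
 [ 6.26542397e-04  2.49702984e-01 -9.68322274e-01]] [[280.38692993   0.         250.83615822]
 [  0.         280.38692993 191.75897102]
 [  0.           0.           1.        ]]
t 0.15 tcp [267.2 646.7 213.4] phi 157.55 F [-0.1  0.3  0.6] gap 91.2 -> d [-532.8 -522.9  -86.1] yaw 0.275
```

Emit:
{"method": "send_rows", "body": {"plan": [{"hand": -1,"delta_pos": [-533,-523,-86],"yaw": 0.275},{"hand": -1,"delta_pos": [-533,-523,-86],"yaw": 0.275},{"hand": -1,"delta_pos": [-533,-523,-86],"yaw": 0.275},{"hand": -1,"delta_pos": [-533,-523,-86],"yaw": 0.275},{"hand": -1,"delta_pos": [-533,-523,-86],"yaw": 0.275}], "squeeze": 20}}

```text
t: 0.78
tcp_pos: [389.4, 359.5, 249.9]
tcp_rot: [[-0.786, 0.618, 0.0], [0.618, 0.786, -0.0], [-0.0, 0.0, -1.0]]
wrist_force: [1.4, 0.3, 0.1]
finger_gap: 91.3
gripper_force: 0.0
```

```bash
python3 -c "
from h import *
go(560,-40,300,141.8)"
```

```text
t 0.78 tcp [389.4 359.5 249.9] phi 141.82 F [1.4 0.3 0.1] gap 91.3 -> d [-381.1 -208.6  -50.1] yaw 0.0
```

Emit:
{"method": "send_rows", "body": {"plan": [{"hand": -1,"delta_pos": [-381,-209,-50],"yaw": 0},{"hand": -1,"delta_pos": [-381,-209,-50],"yaw": 0},{"hand": -1,"delta_pos": [-381,-209,-50],"yaw": 0},{"hand": -1,"delta_pos": [-381,-209,-50],"yaw": 0},{"hand": -1,"delta_pos": [-381,-209,-50],"yaw": 0}]}}

```text
t: 1.4
tcp_pos: [511.0, 73.7, 285.8]
tcp_rot: [[-0.786, 0.619, 0.0], [0.619, 0.786, 0.0], [-0.0, 0.0, -1.0]]
wrist_force: [1.7, 1.2, 0.8]
finger_gap: 91.1
gripper_force: 0.0
```

```bash
python3 -c "
from h import *
go(560,-40,300,141.8)"
```

```text
t 1.4 tcp [511.   73.7 285.8] phi 141.79 F [1.7 1.2 0.8] gap 91.1 -> d [-108.8  -59.   -14.2] yaw -0.0
```

Emit:
{"method": "send_rows", "body": {"plan": [{"hand": -1,"delta_pos": [-109,-59,-14],"yaw": 0},{"hand": -1,"delta_pos": [-109,-59,-14],"yaw": 0},{"hand": -1,"delta_pos": [-109,-59,-14],"yaw": 0},{"hand": -1,"delta_pos": [-109,-59,-14],"yaw": 0}]}}

```text
t: 1.9
tcp_pos: [559.4, -38.0, 299.0]
tcp_rot: [[-0.785, 0.619, -0.001], [0.619, 0.785, 0.0], [0.001, -0.0, -1.0]]
wrist_force: [0.1, -0.0, -0.2]
finger_gap: 91.3
gripper_force: 0.0
```

```bash
python3 - <<'E'
from h import *
s=snap('wrist'); save(s,'w1.png',1.2); P=cloud(s); np.save('w1P.npy',P)
print(rect(P,(568,-41),75,72,95), rect(P,(568,-41),75,79,95),rect(P,(621,-263),75,66,85))
go(621.2,-263.5,180,141.8)
E
```

```text
[569.  -40.4  90.2  64.9  33.  757.   81.1] [569.  -40.4  90.2  64.9  33.  619.   81.4] [ 645.7 -247.    77.7   28.   -58.7  156.    75.2]
t 1.95 tcp [559.3 -37.4 299. ] phi 141.81 F [-0.1  1.2 -0.8] gap 91.3 -> d [-188.5 -139.4  119. ] yaw 0.0
```

View pics/w1.png

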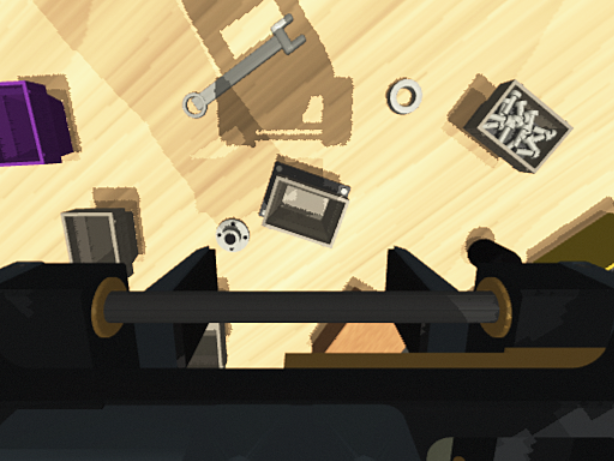

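Wrist view: the base tub is fully visible at about (307,215). It measures (569,-40.4) at 33°, which matches the other views. Moving on to tub A.

Emit:
{"method": "send_rows", "body": {"plan": [{"hand": -1,"delta_pos": [-189,-139,80],"yaw": 0},{"hand": -1,"delta_pos": [-189,-139,80],"yaw": 0},{"hand": -1,"delta_pos": [-189,-139,80],"yaw": 0},{"hand": -1,"delta_pos": [-189,-139,80],"yaw": 0},{"hand": -1,"delta_pos": [-189,-139,80],"yaw": 0}]}}

```text
t: 2.58
tcp_pos: [622.1, -265.4, 217.3]
tcp_rot: [[-0.785, 0.619, -0.002], [0.619, 0.785, 0.001], [0.002, -0.001, -1.0]]
wrist_force: [-0.5, 0.6, -0.6]
finger_gap: 90.9
gripper_force: 0.0
```

```bash
python3 - <<'E'
from h import *
s=snap('wrist'); P=cloud(s); np.save('w2P.npy',P)
print(rect(P,(621,-263),75,66,85))
print(rect(P,(569,-40),75,72,95))
go(621.2,-263.5,47,141.8)
E
```

```text
[ 621.8 -263.4   89.9   64.3  -37.9 1155.    75.1]
[ 573.8  -47.3   91.    49.3   33.  1251.    80.3]
t 2.62 tcp [ 622.1 -263.8  218.2] phi 141.77 F [ 1.1 -0.6  0.3] gap 91.6 -> d [  0.6  -0.2 171.2] yaw -0.0
```

Emit:
{"method": "send_rows", "body": {"plan": [{"hand": -1,"delta_pos": [0,0,60],"yaw": 0},{"hand": -1,"delta_pos": [0,0,110],"yaw": 0},{"hand": -1,"delta_pos": [0,0,150],"yaw": 0},{"hand": -1,"delta_pos": [0,0,171],"yaw": 0},{"hand": -1,"delta_pos": [0,0,171],"yaw": 0}]}}

```text
t: 3.25
tcp_pos: [622.1, -262.8, 48.1]
tcp_rot: [[-0.787, 0.618, -0.001], [0.618, 0.787, 0.001], [0.001, -0.0, -1.0]]
wrist_force: [0.1, 0.5, 0.1]
finger_gap: 91.1
gripper_force: 0.0
```

Emit:
{"method": "send_rows", "body": {"plan": [{"hand": 0.5,"delta_pos": [0,0,0],"yaw": 0},{"hand": 0.5,"delta_pos": [0,0,0],"yaw": 0},{"hand": 0.5,"delta_pos": [0,0,0],"yaw": 0},{"hand": 0.5,"delta_pos": [0,0,0],"yaw": 0}], "squeeze": 20}}

```text
t: 3.75
tcp_pos: [622.8, -264.4, 49.3]
tcp_rot: [[-0.786, 0.619, 0.001], [0.619, 0.786, -0.0], [-0.001, 0.0, -1.0]]
wrist_force: [-1.0, 1.1, 5.6]
finger_gap: 61.8
gripper_force: 20.0
```

Emit:
{"method": "send_rows", "body": {"plan": [{"hand": 0.5,"delta_pos": [0,0,-20],"yaw": 0},{"hand": 0.5,"delta_pos": [0,0,-70],"yaw": 0},{"hand": 0.5,"delta_pos": [0,0,-120],"yaw": 0},{"hand": 0.5,"delta_pos": [0,0,-150],"yaw": 0},{"hand": 0.5,"delta_pos": [0,0,-150],"yaw": 0}]}}

```text
t: 4.38
tcp_pos: [623.6, -264.8, 202.2]
tcp_rot: [[-0.786, 0.618, 0.005], [0.618, 0.786, -0.002], [-0.005, 0.001, -1.0]]
wrist_force: [0.4, 0.4, -1.1]
finger_gap: 61.7
gripper_force: 20.0
```

```bash
python3 -c "
from h import *
go(569,-40.4,195,213)"
```

```text
t 4.38 tcp [ 623.6 -264.8  202.2] phi 141.8 F [ 0.4  0.4 -1.1] gap 61.7 -> d [181.7 142.5   6.5] yaw -1.243
```

Emit:
{"method": "send_rows", "body": {"plan": [{"hand": 0.5,"delta_pos": [45,36,0],"yaw": -0.18},{"hand": 0.5,"delta_pos": [90,71,0],"yaw": -0.36},{"hand": 0.5,"delta_pos": [136,106,0],"yaw": -0.54},{"hand": 0.5,"delta_pos": [182,142,0],"yaw": -0.72},{"hand": 0.5,"delta_pos": [182,142,0],"yaw": -0.9}]}}

```text
t: 5.0
tcp_pos: [565.3, -37.0, 197.5]
tcp_rot: [[-0.971, -0.24, -0.002], [-0.24, 0.971, 0.0], [0.002, 0.001, -1.0]]
wrist_force: [0.9, 0.2, -0.7]
finger_gap: 62.1
gripper_force: 20.0
```

Emit:
{"method": "send_rows", "body": {"plan": [{"hand": 0.5,"delta_pos": [0,0,0],"yaw": -0.18},{"hand": 0.5,"delta_pos": [0,0,0],"yaw": -0.343},{"hand": 0.5,"delta_pos": [0,0,0],"yaw": -0.343},{"hand": 0.5,"delta_pos": [0,0,0],"yaw": -0.343}]}}

```text
t: 5.5
tcp_pos: [566.8, -40.0, 198.0]
tcp_rot: [[-0.841, -0.542, -0.001], [-0.542, 0.841, 0.0], [0.001, 0.0, -1.0]]
wrist_force: [-0.3, -0.2, -1.5]
finger_gap: 62.1
gripper_force: 20.0
```

```bash
python3 - <<'E'
from h import *
go(569,-40.4,180,213)
s=snap('wrist'); save(s,'w3.png',1.2); P=cloud(s)
st=robot.state();c=st['tcp_pos']
print('held rim',rect(P,c[:2],80,c[2]+10,c[2]+40)); print('base rim',rect(P,c[:2],80,74,90))
T=cloud(snap('top'));print('held top',rect(T,c[:2],80,c[2]+15,c[2]+35))
E
```

```text
t 5.5 tcp [566.8 -40.  198. ] phi -147.2 F [-0.3 -0.2 -1.5] gap 62.1 -> d [-1.6 -1.5 18. ] yaw -0.004
held rim [ 564.2  -41.9   86.7   84.1   33.1 4948.   223.8]
base rim [536.3 -62.2  64.5  11.7 -57.6 374.   81.2]
held top [ 0.  0.  0.  0.  0.  0. nan]
  return _methods._mean(a, axis=axis, dtype=dtype,
  ret = ret.dtype.type(ret / rcount)
```

View pics/w3.png

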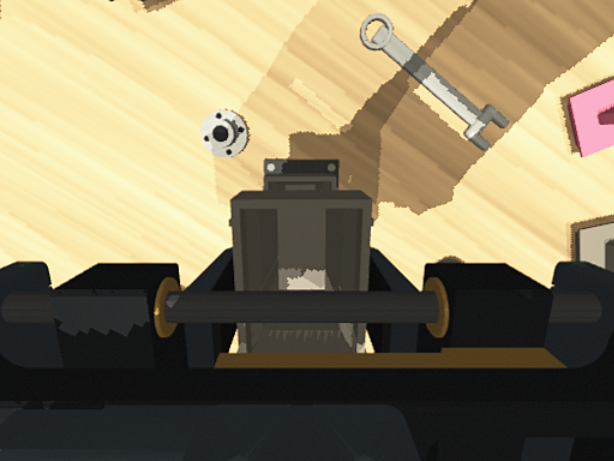

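Wrist view: the held tub at (300,195..350) is level and square in the hand, with the base rim's near end visible at (300,180). I'll compare the two in the tool frame.

```bash
cat >> h.py <<'E'
def compare(zlo,zhi):
    """in tool axes: near end and side extents of the held rim and the rim below (zlo..zhi)"""
    st=robot.state(); s=snap('wrist'); P=cloud(s); L=(P-st['tcp_pos'])@st['tcp_rot']
    for n,m in(('held',(L[...,2]>-31)&(L[...,2]<-22)&(abs(L[...,1])<34)),('below',(P[...,2]>zlo)&(P[...,2]<zhi)&(abs(L[...,1])<50))):
        q=L[m&(L[...,0]>10)&(L[...,0]<70)]
        e=q[:,0].max(); f=q[q[:,0]>e-6]
        print(n,'end',np.percentile(q[:,0],[98,99.5,100]).round(1),'y',np.percentile(f[:,1],[1,99]).round(1),'slope',np.polyfit(f[:,1],f[:,0],1)[0].round(3),len(f))
E
python3 -c "
from h import *
compare(77,90);go(569,-40.4,150,213)"
```

```text
held end [46.4 46.4 46.6] y [-31.2  30. ] slope 0.003 1106
below end [43.3 43.3 43.4] y [-32.2  28.3] slope 0.002 313
t 5.65 tcp [567.  -40.  198.3] phi -147.1 F [-0.7  0.1 -0.2] gap 62.0 -> d [-1.5 -1.4 48.3] yaw -0.002
```

Emit:
{"method": "send_rows", "body": {"plan": [{"hand": 0.5,"delta_pos": [-2.5,-1.5,25],"yaw": 0},{"hand": 0.5,"delta_pos": [-2.5,-1.5,50],"yaw": 0},{"hand": 0.5,"delta_pos": [-2.5,-1.5,70],"yaw": 0},{"hand": 0.5,"delta_pos": [-2.5,-1.5,80],"yaw": 0},{"hand": 0.5,"delta_pos": [-2.5,-1.5,80],"yaw": 0}]}}

```text
t: 6.28
tcp_pos: [569.8, -39.9, 118.0]
tcp_rot: [[-0.839, -0.545, -0.001], [-0.545, 0.839, 0.0], [0.001, 0.001, -1.0]]
wrist_force: [-0.0, -0.1, -0.1]
finger_gap: 61.6
gripper_force: 20.0
```

```bash
python3 -c "
from h import *
compare(77,90);go(569,-40.4,84,213)"
```

```text
held end [46.3 46.4 46.5] y [-31.1  29.9] slope 0.003 1104
below end [45.7 45.8 45.9] y [-29.9  29.9] slope -0.0 414
t 6.33 tcp [570.3 -39.9 118.7] phi -147.0 F [ 0.2 -0.1 -0.9] gap 61.9 -> d [ 1.3  0.3 34.7] yaw 0.0
```

Emit:
{"method": "send_rows", "body": {"plan": [{"hand": 0.5,"delta_pos": [-0.5,0.5,12],"yaw": 0},{"hand": 0.5,"delta_pos": [-0.5,0.5,22],"yaw": 0},{"hand": 0.5,"delta_pos": [-0.5,0.5,30],"yaw": 0},{"hand": 0.5,"delta_pos": [-0.5,0.5,34],"yaw": 0},{"hand": 0.5,"delta_pos": [-0.5,0.5,34],"yaw": 0}]}}

```text
t: 6.95
tcp_pos: [570.3, -39.2, 84.3]
tcp_rot: [[-0.839, -0.545, -0.0], [-0.545, 0.839, 0.0], [0.0, 0.0, -1.0]]
wrist_force: [-0.3, -0.1, 0.0]
finger_gap: 62.2
gripper_force: 20.0
```

```bash
python3 -c "
from h import *
compare(77,90);go(569,-40.4,84,213)"
```

```text
held end [46.6 46.7 46.8] y [-31.1  29.9] slope 0.002 1127
below end [46.7 46.8 46.8] y [-30.9  29.9] slope 0.0 264
t 7.0 tcp [570.3 -39.2  84.3] phi -146.99 F [ 1.3  0.  -0.7] gap 61.9 -> d [ 1.7 -0.3  0.3] yaw 0.0
```

Perfectly aligned, no contact force yet. Press down a few mm more, then release.

Emit:
{"method": "send_rows", "body": {"plan": [{"hand": 0.5,"delta_pos": [0,0,1],"yaw": 0},{"hand": 0.5,"delta_pos": [0,0,2],"yaw": 0},{"hand": 0.5,"delta_pos": [0,0,3],"yaw": 0}]}}

```text
t: 7.38
tcp_pos: [570.8, -39.0, 82.9]
tcp_rot: [[-0.839, -0.545, 0.001], [-0.545, 0.839, 0.0], [-0.001, -0.0, -1.0]]
wrist_force: [-8.4, 4.5, 27.6]
finger_gap: 62.0
gripper_force: 20.0
```

Emit:
{"method": "send_rows", "body": {"plan": [{"hand": -1,"delta_pos": [0,0,0],"yaw": 0},{"hand": -1,"delta_pos": [0,0,0],"yaw": 0},{"hand": -1,"delta_pos": [0,0,0],"yaw": 0},{"hand": -1,"delta_pos": [0,0,-20],"yaw": 0},{"hand": -1,"delta_pos": [0,0,-70],"yaw": 0}]}}

```text
t: 8.0
tcp_pos: [569.0, -39.1, 151.5]
tcp_rot: [[-0.839, -0.545, -0.003], [-0.545, 0.839, 0.0], [0.003, 0.002, -1.0]]
wrist_force: [1.0, 0.6, 0.5]
finger_gap: 91.3
gripper_force: 0.0
```

Emit:
{"method": "send_rows", "body": {"plan": [{"hand": -1,"delta_pos": [-40,0,-60],"yaw": 0},{"hand": -1,"delta_pos": [-40,0,-80],"yaw": 0},{"hand": -1,"delta_pos": [-40,0,-80],"yaw": 0},{"hand": -1,"delta_pos": [-40,0,-80],"yaw": 0}]}}

```text
t: 8.5
tcp_pos: [603.0, -17.5, 231.0]
tcp_rot: [[-0.839, -0.545, -0.001], [-0.545, 0.839, 0.0], [0.001, 0.0, -1.0]]
wrist_force: [-0.9, 0.0, -0.1]
finger_gap: 91.5
gripper_force: 0.0
```

```bash
python3 - <<'E'
from h import *
s=snap('wrist'); save(s,'w4.png',1.2); P=cloud(s)
print(rect(P,(569,-40.4),75,100,125))
m=(np.hypot(P[...,0]-569,P[...,1]+40)<60)&(P[...,2]>100)&(P[...,2]<125);q=P[m]
print(np.linalg.lstsq(np.c_[q[:,:2]-[569,-40],np.ones(len(q))],q[:,2],rcond=None)[0])
go(442.5,-273.9,225,142)
E
```

```text
[ 569.3  -40.8   89.3   64.6   33.  1427.   111.1]
[-7.10195531e-03 -7.88873596e-03  1.10012201e+02]
t 8.55 tcp [602.8 -17.5 230.5] phi -146.99 F [-0.5  0.2  0.7] gap 91.4 -> d [ 274.  -127.7    5.7] yaw 1.239
```

View pics/w4.png

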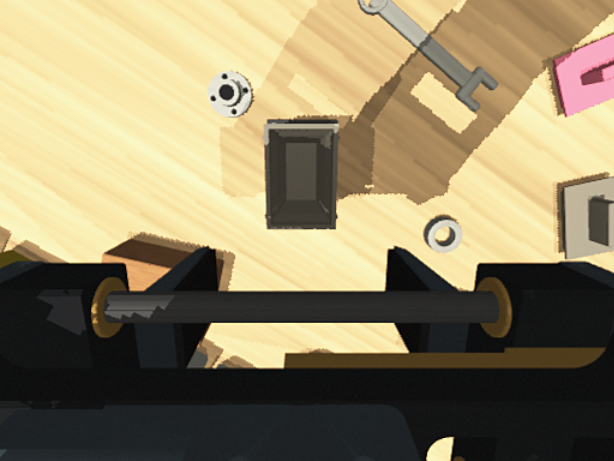

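The stacked tub at (300,175) is fully seated: rim at 111, flat. Next is tub B.

Emit:
{"method": "send_rows", "body": {"plan": [{"hand": -1,"delta_pos": [54,-25,0],"yaw": 0.18},{"hand": -1,"delta_pos": [108,-50,0],"yaw": 0.36},{"hand": -1,"delta_pos": [162,-75,0],"yaw": 0.54},{"hand": -1,"delta_pos": [218,-100,0],"yaw": 0.72},{"hand": -1,"delta_pos": [274,-128,0],"yaw": 0.9}]}}

```text
t: 9.18
tcp_pos: [441.7, -275.0, 230.4]
tcp_rot: [[-0.946, 0.324, -0.001], [0.324, 0.946, 0.001], [0.002, 0.0, -1.0]]
wrist_force: [0.9, -1.0, 0.1]
finger_gap: 91.4
gripper_force: 0.0
```

```bash
python3 -c "
from h import *
go(442.5,-273.9,210,142)"
```

```text
t 9.18 tcp [ 441.7 -275.   230.4] phi 161.11 F [ 0.9 -1.   0.1] gap 91.4 -> d [-0.4  1.3 20.4] yaw 0.333
```

Emit:
{"method": "send_rows", "body": {"plan": [{"hand": -1,"delta_pos": [0,1,15],"yaw": 0.18},{"hand": -1,"delta_pos": [0,1,20],"yaw": 0.333},{"hand": -1,"delta_pos": [0,1,20],"yaw": 0.333}]}}

```text
t: 9.55
tcp_pos: [443.1, -272.7, 210.1]
tcp_rot: [[-0.792, 0.61, -0.002], [0.61, 0.792, 0.001], [0.003, -0.0, -1.0]]
wrist_force: [0.1, 0.2, 0.3]
finger_gap: 91.2
gripper_force: 0.0
```

```bash
python3 -c "
from h import *
P=cloud(snap('wrist'));print(rect(P,(442,-274),75,66,85));print(rect(P,(621,-263),75,5,85) if 0 else '')
go(442.5,-273.9,48,142)"
```

```text
[ 443.1 -273.8   90.4   64.3  -38.  1164.    75.3]

t 9.6 tcp [ 443.5 -272.8  210.6] phi 142.55 F [ 0.1  0.3 -0.1] gap 91.2 -> d [ -0.2  -1.5 162.6] yaw 0.01
```

Emit:
{"method": "send_rows", "body": {"plan": [{"hand": -1,"delta_pos": [0,-1,60],"yaw": 0.01},{"hand": -1,"delta_pos": [0,-1,110],"yaw": 0.01},{"hand": -1,"delta_pos": [0,-1,145],"yaw": 0.01},{"hand": -1,"delta_pos": [0,-1,162],"yaw": 0.01},{"hand": -1,"delta_pos": [0,-1,162],"yaw": 0.01}]}}

```text
t: 10.22
tcp_pos: [443.3, -273.6, 49.0]
tcp_rot: [[-0.787, 0.617, -0.001], [0.617, 0.787, 0.001], [0.001, -0.0, -1.0]]
wrist_force: [0.5, -0.1, 0.2]
finger_gap: 91.3
gripper_force: 0.0
```

Emit:
{"method": "send_rows", "body": {"plan": [{"hand": 0.5,"delta_pos": [0,0,0],"yaw": 0},{"hand": 0.5,"delta_pos": [0,0,0],"yaw": 0},{"hand": 0.5,"delta_pos": [0,0,0],"yaw": 0},{"hand": 0.5,"delta_pos": [0,0,0],"yaw": 0}], "squeeze": 20}}

```text
t: 10.72
tcp_pos: [443.8, -274.0, 50.1]
tcp_rot: [[-0.786, 0.618, 0.001], [0.618, 0.786, -0.001], [-0.001, 0.0, -1.0]]
wrist_force: [-1.1, 1.0, 8.3]
finger_gap: 61.9
gripper_force: 20.0
```

Emit:
{"method": "send_rows", "body": {"plan": [{"hand": 0.5,"delta_pos": [0,0,-20],"yaw": 0},{"hand": 0.5,"delta_pos": [0,0,-80],"yaw": 0},{"hand": 0.5,"delta_pos": [0,0,-140],"yaw": 0},{"hand": 0.5,"delta_pos": [0,0,-175],"yaw": 0},{"hand": 0.5,"delta_pos": [0,0,-175],"yaw": 0}]}}

```text
t: 11.35
tcp_pos: [444.6, -274.6, 227.2]
tcp_rot: [[-0.786, 0.618, 0.004], [0.618, 0.786, -0.003], [-0.005, 0.0, -1.0]]
wrist_force: [0.3, 0.0, -1.6]
finger_gap: 62.2
gripper_force: 20.0
```

```bash
python3 -c "
from h import *
go(570,-40,225,213)"
```

```text
t 11.35 tcp [ 444.6 -274.6  227.2] phi 141.8 F [ 0.3  0.  -1.6] gap 62.2 -> d [ 46.6 261.9   2.1] yaw -1.243
```

Emit:
{"method": "send_rows", "body": {"plan": [{"hand": 0.5,"delta_pos": [10,53,0],"yaw": -0.18},{"hand": 0.5,"delta_pos": [19,106,0],"yaw": -0.36},{"hand": 0.5,"delta_pos": [28,160,0],"yaw": -0.54},{"hand": 0.5,"delta_pos": [37,213,0],"yaw": -0.72},{"hand": 0.5,"delta_pos": [46,262,0],"yaw": -0.9}]}}

```text
t: 11.98
tcp_pos: [569.3, -37.6, 222.9]
tcp_rot: [[-0.971, -0.237, -0.002], [-0.237, 0.971, 0.0], [0.002, 0.001, -1.0]]
wrist_force: [0.9, 0.1, -1.0]
finger_gap: 61.7
gripper_force: 20.0
```

Emit:
{"method": "send_rows", "body": {"plan": [{"hand": 0.5,"delta_pos": [0,0,0],"yaw": -0.18},{"hand": 0.5,"delta_pos": [0,0,0],"yaw": -0.343},{"hand": 0.5,"delta_pos": [0,0,0],"yaw": -0.343},{"hand": 0.5,"delta_pos": [0,0,0],"yaw": -0.343}]}}

```text
t: 12.48
tcp_pos: [569.0, -39.6, 223.7]
tcp_rot: [[-0.841, -0.542, -0.001], [-0.542, 0.841, 0.0], [0.001, 0.001, -1.0]]
wrist_force: [0.3, 0.3, -0.8]
finger_gap: 62.1
gripper_force: 20.0
```

```bash
python3 -c "
from h import *
compare(105,120);go(570.3,-39.2,148,213)"
```

```text
held end [46.  46.1 46.2] y [-31.1  29.8] slope 0.004 1045
below end [45.4 45.5 45.5] y [-31.7  28.8] slope 0.006 280
t 12.53 tcp [569.1 -39.6 223.9] phi -147.18 F [-1.2 -1.   0.1] gap 62.1 -> d [-1.3 -0.4 75.9] yaw -0.003
```

Emit:
{"method": "send_rows", "body": {"plan": [{"hand": 0.5,"delta_pos": [-1,-0.7,25],"yaw": 0},{"hand": 0.5,"delta_pos": [-1,-0.7,50],"yaw": 0},{"hand": 0.5,"delta_pos": [-1,-0.7,66],"yaw": 0},{"hand": 0.5,"delta_pos": [-1,-0.7,76],"yaw": 0},{"hand": 0.5,"delta_pos": [-1,-0.7,76],"yaw": 0}]}}

```text
t: 13.15
tcp_pos: [570.5, -39.5, 148.1]
tcp_rot: [[-0.839, -0.544, -0.001], [-0.544, 0.839, 0.0], [0.001, 0.0, -1.0]]
wrist_force: [0.1, 0.1, -1.0]
finger_gap: 61.6
gripper_force: 20.0
```

```bash
python3 -c "
from h import *
compare(106,120);go(570.3,-39.2,115,213)"
```

```text
held end [46.  46.1 46.3] y [-31.   29.7] slope 0.004 1045
below end [46.7 46.7 46.8] y [-30.6  29.9] slope 0.006 547
t 13.2 tcp [570.8 -39.6 148.7] phi -147.01 F [ 0.2  0.4 -1.7] gap 61.8 -> d [ 0.2  0.6 33.7] yaw -0.0
```

Emit:
{"method": "send_rows", "body": {"plan": [{"hand": 0.5,"delta_pos": [0.5,0.3,12],"yaw": 0},{"hand": 0.5,"delta_pos": [0.5,0.3,22],"yaw": 0},{"hand": 0.5,"delta_pos": [0.5,0.3,29],"yaw": 0},{"hand": 0.5,"delta_pos": [0.5,0.3,33],"yaw": 0},{"hand": 0.5,"delta_pos": [0.5,0.3,33],"yaw": 0}]}}

```text
t: 13.82
tcp_pos: [570.3, -39.5, 115.5]
tcp_rot: [[-0.839, -0.545, 0.0], [-0.545, 0.839, -0.0], [-0.0, -0.0, -1.0]]
wrist_force: [0.3, -0.0, 0.1]
finger_gap: 61.7
gripper_force: 20.0
```

Emit:
{"method": "send_rows", "body": {"plan": [{"hand": 0.5,"delta_pos": [0,0,1],"yaw": 0},{"hand": 0.5,"delta_pos": [0,0,1.5],"yaw": 0},{"hand": 0.5,"delta_pos": [0,0,2],"yaw": 0}]}}

```text
t: 14.2
tcp_pos: [571.0, -39.6, 115.2]
tcp_rot: [[-0.839, -0.545, 0.001], [-0.545, 0.839, -0.0], [-0.001, -0.001, -1.0]]
wrist_force: [-9.3, 1.1, 30.7]
finger_gap: 61.7
gripper_force: 20.0
```

Seated. I'll release, lift and check.

Emit:
{"method": "send_rows", "body": {"plan": [{"hand": -1,"delta_pos": [0,0,0],"yaw": 0},{"hand": -1,"delta_pos": [0,0,0],"yaw": 0},{"hand": -1,"delta_pos": [0,0,0],"yaw": 0},{"hand": -1,"delta_pos": [0,0,-20],"yaw": 0},{"hand": -1,"delta_pos": [0,0,-70],"yaw": 0}]}}

```text
t: 14.82
tcp_pos: [568.8, -39.4, 183.5]
tcp_rot: [[-0.839, -0.545, -0.004], [-0.545, 0.839, 0.0], [0.003, 0.002, -1.0]]
wrist_force: [-0.1, 0.7, 0.7]
finger_gap: 90.8
gripper_force: 0.0
```

Emit:
{"method": "send_rows", "body": {"plan": [{"hand": -1,"delta_pos": [-40,0,-60],"yaw": 0},{"hand": -1,"delta_pos": [-40,0,-80],"yaw": 0},{"hand": -1,"delta_pos": [-40,0,-80],"yaw": 0},{"hand": -1,"delta_pos": [-40,0,-80],"yaw": 0}]}}

```text
t: 15.32
tcp_pos: [602.9, -17.8, 263.2]
tcp_rot: [[-0.839, -0.545, -0.001], [-0.545, 0.839, -0.0], [0.001, 0.0, -1.0]]
wrist_force: [0.4, -0.8, -0.3]
finger_gap: 91.2
gripper_force: 0.0
```

```bash
python3 - <<'E'
from h import *
P=cloud(snap('wrist'))
print(rect(P,(569,-40.4),75,130,155))
m=(np.hypot(P[...,0]-569,P[...,1]+40)<60)&(P[...,2]>130)&(P[...,2]<155);q=P[m]
print(np.linalg.lstsq(np.c_[q[:,:2]-[569,-40],np.ones(len(q))],q[:,2],rcond=None)[0])
print(robot.state()['q'].round(2))
go(430.3,273.3,180,225)
E
```

```text
[ 569.8  -40.8   89.    64.9   33.1 1369.   141.1]
[-7.07942065e-03 -8.69610806e-03  1.39954863e+02]
[-0.07  0.17  1.9  -0.    1.07 -2.22]
t 15.38 tcp [602.7 -17.9 262.6] phi -147.0 F [-0.2 -0.3 -0.2] gap 91.5 -> d [-14.1 338.   82.9] yaw -0.209
```

Emit:
{"method": "send_rows", "body": {"plan": [{"hand": -1,"delta_pos": [-14,338,60],"yaw": -0.209},{"hand": -1,"delta_pos": [-14,338,60],"yaw": -0.209},{"hand": -1,"delta_pos": [-14,338,60],"yaw": -0.209},{"hand": -1,"delta_pos": [-14,338,60],"yaw": -0.209},{"hand": -1,"delta_pos": [-14,338,60],"yaw": -0.209}]}}

```text
t: 16.0
tcp_pos: [444.9, 247.9, 207.7]
tcp_rot: [[-0.708, -0.707, -0.001], [-0.707, 0.708, -0.001], [0.001, 0.0, -1.0]]
wrist_force: [1.9, -0.3, -0.6]
finger_gap: 91.2
gripper_force: 0.0
```

```bash
python3 -c "
from h import *
go(430.3,273.3,160,225)"
```

```text
t 16.0 tcp [444.9 247.9 207.7] phi -135.04 F [ 1.9 -0.3 -0.6] gap 91.2 -> d [-7.7 28.3 47.7] yaw -0.001
```

Emit:
{"method": "send_rows", "body": {"plan": [{"hand": -1,"delta_pos": [-7.5,28,48],"yaw": 0},{"hand": -1,"delta_pos": [-7.5,28,48],"yaw": 0},{"hand": -1,"delta_pos": [-7.5,28,48],"yaw": 0}]}}

```text
t: 16.38
tcp_pos: [432.4, 271.7, 160.9]
tcp_rot: [[-0.707, -0.707, -0.001], [-0.707, 0.707, -0.0], [0.001, 0.0, -1.0]]
wrist_force: [0.8, 0.3, -0.1]
finger_gap: 91.5
gripper_force: 0.0
```

```bash
python3 - <<'E'
from h import *
s=snap('wrist'); save(s,'w5.png',1.2); P=cloud(s)
print('flange',rect(P,(430,273),75,14,26),'rib',rect(P,(430,273),75,42,54))
go(430.3,273.3,26,225)
E
```

```text
flange [ 431.4  273.7   89.6   62.    45.5 3595.    20.4] rib [431.  273.3  48.9  11.7  45.2 544.   48.2]
t 16.43 tcp [433.  271.6 161.5] phi -135.05 F [0.8 0.7 0.2] gap 91.0 -> d [  0.8   3.1 135.5] yaw -0.001
```

View pics/w5.png

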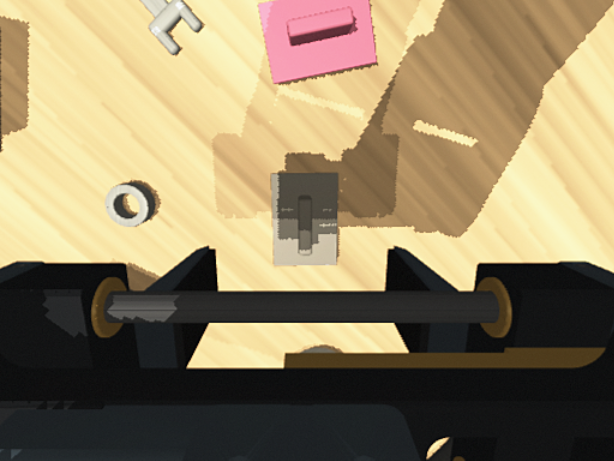

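The lid's rib is at about (305,225) in the wrist view, aligned with the fingers. Descending to grip the rib.

Emit:
{"method": "send_rows", "body": {"plan": [{"hand": -1,"delta_pos": [0,2.7,50],"yaw": 0},{"hand": -1,"delta_pos": [0,2.7,95],"yaw": 0},{"hand": -1,"delta_pos": [0,2.7,125],"yaw": 0},{"hand": -1,"delta_pos": [0,2.7,136],"yaw": 0},{"hand": -1,"delta_pos": [0,2.7,136],"yaw": 0}]}}

```text
t: 17.05
tcp_pos: [431.0, 273.8, 25.4]
tcp_rot: [[-0.708, -0.706, 0.0], [-0.706, 0.708, 0.0], [-0.0, -0.0, -1.0]]
wrist_force: [0.5, -0.9, -0.0]
finger_gap: 91.3
gripper_force: 0.0
```

```bash
python3 -c "
from h import *
go(431,273.4,24.5,225)"
```

```text
t 17.05 tcp [431.  273.8  25.4] phi -135.06 F [ 0.5 -0.9 -0. ] gap 91.3 -> d [ 0.3 -0.3  0.9] yaw -0.001
```

Emit:
{"method": "send_rows", "body": {"plan": [{"hand": 1,"delta_pos": [0,0,1],"yaw": 0},{"hand": 1,"delta_pos": [0,0,1],"yaw": 0},{"hand": 1,"delta_pos": [0,0,1],"yaw": 0},{"hand": 1,"delta_pos": [0,0,1],"yaw": 0},{"hand": 1,"delta_pos": [0,0,1],"yaw": 0}], "squeeze": 30}}

```text
t: 17.68
tcp_pos: [430.3, 274.0, 23.9]
tcp_rot: [[-0.707, -0.707, 0.0], [-0.707, 0.707, 0.0], [-0.0, -0.0, -1.0]]
wrist_force: [-0.1, 0.5, 0.1]
finger_gap: 44.0
gripper_force: 0.0
```

Emit:
{"method": "send_rows", "body": {"plan": [{"hand": 1,"delta_pos": [0,0,0],"yaw": 0},{"hand": 1,"delta_pos": [0,0,0],"yaw": 0},{"hand": 1,"delta_pos": [0,0,0],"yaw": 0}]}}

```text
t: 18.05
tcp_pos: [430.3, 274.0, 23.8]
tcp_rot: [[-0.707, -0.707, -0.0], [-0.707, 0.707, -0.0], [0.0, 0.0, -1.0]]
wrist_force: [-0.3, -0.5, -0.5]
finger_gap: 14.1
gripper_force: 0.0
```

Emit:
{"method": "send_rows", "body": {"plan": [{"hand": 1,"delta_pos": [0,0,0],"yaw": 0},{"hand": 1,"delta_pos": [0,0,0],"yaw": 0},{"hand": 1,"delta_pos": [0,0,0],"yaw": 0}]}}

```text
t: 18.42
tcp_pos: [430.3, 274.0, 23.8]
tcp_rot: [[-0.707, -0.707, -0.0], [-0.707, 0.707, -0.0], [0.0, 0.0, -1.0]]
wrist_force: [0.4, -0.8, -1.2]
finger_gap: 12.0
gripper_force: 30.0
```

Emit:
{"method": "send_rows", "body": {"plan": [{"hand": 1,"delta_pos": [0,0,-15],"yaw": 0},{"hand": 1,"delta_pos": [0,0,-70],"yaw": 0},{"hand": 1,"delta_pos": [0,0,-130],"yaw": 0},{"hand": 1,"delta_pos": [0,0,-170],"yaw": 0},{"hand": 1,"delta_pos": [0,0,-170],"yaw": 0}]}}

```text
t: 19.05
tcp_pos: [431.9, 274.9, 197.8]
tcp_rot: [[-0.707, -0.707, 0.006], [-0.707, 0.707, 0.003], [-0.006, -0.002, -1.0]]
wrist_force: [0.9, 0.1, -1.6]
finger_gap: 11.6
gripper_force: 30.0
```

```bash
python3 -c "
from h import *
go(570,-40,193,213)"
```

```text
t 19.05 tcp [431.9 274.9 197.8] phi -135.01 F [ 0.9  0.1 -1.6] gap 11.6 -> d [ 125.  -320.4    4.6] yaw 0.209
```

Emit:
{"method": "send_rows", "body": {"plan": [{"hand": 1,"delta_pos": [21,-53,0],"yaw": 0.04},{"hand": 1,"delta_pos": [42,-107,0],"yaw": 0.08},{"hand": 1,"delta_pos": [63,-160,0],"yaw": 0.12},{"hand": 1,"delta_pos": [84,-213,0],"yaw": 0.17},{"hand": 1,"delta_pos": [105,-267,0],"yaw": 0.209}]}}

```text
t: 19.68
tcp_pos: [544.7, 9.1, 193.3]
tcp_rot: [[-0.839, -0.544, -0.001], [-0.544, 0.839, 0.0], [0.001, 0.001, -1.0]]
wrist_force: [1.9, 0.4, -1.2]
finger_gap: 12.1
gripper_force: 30.0
```

```bash
python3 -c "
from h import *
go(570,-40,193,213)"
```

```text
t 19.68 tcp [544.7   9.1 193.3] phi -147.08 F [ 1.9  0.4 -1.2] gap 12.1 -> d [  5.4 -54.9   0.2] yaw -0.001
```

Emit:
{"method": "send_rows", "body": {"plan": [{"hand": 1,"delta_pos": [5,-40,0],"yaw": 0},{"hand": 1,"delta_pos": [5,-55,0],"yaw": 0},{"hand": 1,"delta_pos": [5,-55,0],"yaw": 0},{"hand": 1,"delta_pos": [5,-55,0],"yaw": 0}]}}

```text
t: 20.18
tcp_pos: [569.9, -36.9, 193.5]
tcp_rot: [[-0.838, -0.545, -0.001], [-0.545, 0.838, 0.0], [0.001, 0.001, -1.0]]
wrist_force: [-0.3, -0.1, -1.3]
finger_gap: 11.9
gripper_force: 30.0
```

```bash
sed -i 's/def compare(zlo,zhi):/def compare(zlo,zhi,hl=-31,hh=-22):/; s/>-31)/>hl)/; s/<-22)/<hh)/' h.py; python3 -c "
from h import *
compare(136,148,-1,9);go(570.3,-39.5,150,213)
s=snap('wrist');save(s,'w6.png',1.2)"
```

```text
held end [43.9 44.1 44.4] y [-30.7  29.5] slope -0.001 974
below end [47.3 47.3 47.3] y [-33.6  27.4] slope -0.002 444
t 20.23 tcp [570.  -36.8 193.6] phi -146.92 F [-0.4 -0.6 -0.4] gap 11.6 -> d [ 1.2 -2.5 43.6] yaw 0.001
```

View pics/w6.png

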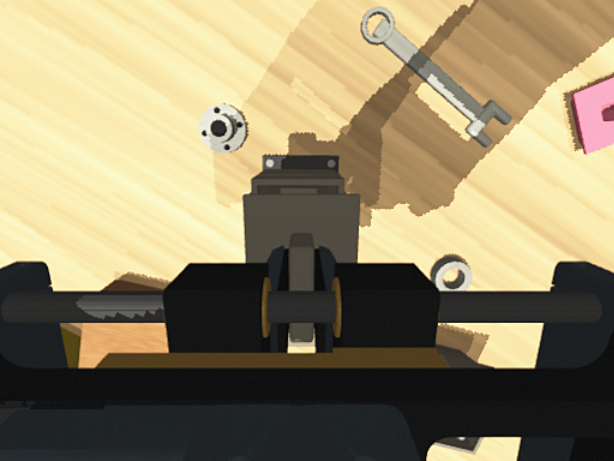

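The lid is held level at (300,225), with the stack rim's near end behind it at (300,180). It needs a shift of about +3, -2.5 mm.

Emit:
{"method": "send_rows", "body": {"plan": [{"hand": 1,"delta_pos": [3.2,-2.6,8],"yaw": 0},{"hand": 1,"delta_pos": [3.2,-2.6,16],"yaw": 0},{"hand": 1,"delta_pos": [3.2,-2.6,24],"yaw": 0},{"hand": 1,"delta_pos": [3.2,-2.6,24],"yaw": 0}]}}

```text
t: 20.78
tcp_pos: [568.8, -41.7, 168.9]
tcp_rot: [[-0.839, -0.545, -0.001], [-0.545, 0.839, 0.0], [0.001, 0.001, -1.0]]
wrist_force: [-0.0, -0.3, -0.9]
finger_gap: 11.7
gripper_force: 30.0
```

```bash
python3 -c "
from h import *
compare(136,148,-1,9);go(570.3,-39.5,149.5,213)"
```

```text
held end [44.  44.1 44.3] y [-30.6  29.6] slope -0.0 976
below end [43.7 43.8 43.8] y [-29.9  30.7] slope -0.0 346
t 20.82 tcp [569.1 -41.8 169.4] phi -146.99 F [ 0.5  0.7 -0.7] gap 11.9 -> d [-2.2  1.3 19.9] yaw 0.0
```

Emit:
{"method": "send_rows", "body": {"plan": [{"hand": 1,"delta_pos": [-0.5,0.8,5],"yaw": 0},{"hand": 1,"delta_pos": [-0.5,0.8,10],"yaw": 0},{"hand": 1,"delta_pos": [-0.5,0.8,15],"yaw": 0},{"hand": 1,"delta_pos": [-0.5,0.8,19.5],"yaw": 0},{"hand": 1,"delta_pos": [-0.5,0.8,19.5],"yaw": 0}]}}

```text
t: 21.45
tcp_pos: [569.1, -40.9, 149.9]
tcp_rot: [[-0.839, -0.545, -0.001], [-0.545, 0.839, 0.0], [0.001, 0.0, -1.0]]
wrist_force: [0.1, -0.7, -1.3]
finger_gap: 12.0
gripper_force: 30.0
```

Emit:
{"method": "send_rows", "body": {"plan": [{"hand": 1,"delta_pos": [0,0,1],"yaw": 0},{"hand": 1,"delta_pos": [0,0,2],"yaw": 0}]}}

```text
t: 21.7
tcp_pos: [569.7, -40.9, 148.8]
tcp_rot: [[-0.839, -0.545, 0.001], [-0.545, 0.839, -0.0], [-0.001, -0.0, -1.0]]
wrist_force: [-3.6, -0.3, 13.1]
finger_gap: 11.6
gripper_force: 30.0
```

Emit:
{"method": "send_rows", "body": {"plan": [{"hand": 0.4,"delta_pos": [0,0,0],"yaw": 0},{"hand": 0.4,"delta_pos": [0,0,0],"yaw": 0},{"hand": 0.4,"delta_pos": [0,0,0],"yaw": 0},{"hand": 0.4,"delta_pos": [0,0,-15],"yaw": 0},{"hand": 0.4,"delta_pos": [0,0,-60],"yaw": 0}]}}

```text
t: 22.32
tcp_pos: [568.1, -40.7, 208.1]
tcp_rot: [[-0.839, -0.545, -0.004], [-0.545, 0.839, 0.0], [0.003, 0.002, -1.0]]
wrist_force: [-0.6, -0.0, 0.5]
finger_gap: 27.3
gripper_force: 0.0
```

Emit:
{"method": "send_rows", "body": {"plan": [{"hand": 0.4,"delta_pos": [-60,0,-60],"yaw": 0},{"hand": 0.4,"delta_pos": [-60,0,-80],"yaw": 0},{"hand": 0.4,"delta_pos": [-60,0,-80],"yaw": 0},{"hand": 0.4,"delta_pos": [-60,0,-80],"yaw": 0}]}}

```text
t: 22.82
tcp_pos: [619.0, -8.3, 288.1]
tcp_rot: [[-0.839, -0.545, -0.001], [-0.545, 0.839, -0.0], [0.001, 0.0, -1.0]]
wrist_force: [0.3, 0.0, -0.9]
finger_gap: 27.3
gripper_force: 0.0
```

```bash
python3 - <<'E'
from h import *
s=snap('wrist'); save(s,'w7.png',1.2); P=cloud(s)
print(rect(P,(569,-40.4),75,138,152),rect(P,(569,-40.4),75,165,180))
m=(np.hypot(P[...,0]-569,P[...,1]+40)<60)&(P[...,2]>138)&(P[...,2]<152);q=P[m]
print(np.linalg.lstsq(np.c_[q[:,:2]-[569,-40],np.ones(len(q))],q[:,2],rcond=None)[0])
go(600,-100,300,213)
E
```

```text
[ 570.2  -40.7   89.6   64.    33.6 4183.   145.3] [570.6 -41.2  48.   11.9  33.4 590.  173.2]
[ 2.91718908e-03 -3.54118626e-03  1.45277113e+02]
t 22.88 tcp [618.7  -8.4 287.6] phi -147.0 F [ 0.8  0.2 -0.3] gap 27.2 -> d [ 65.6 -66.6 -12.4] yaw 0.0
```

View pics/w7.png

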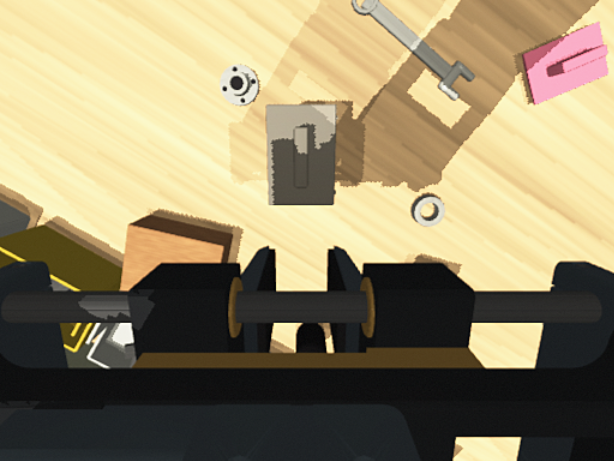

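The lid sits flat at (300,155) in the wrist view: flange top at 145 with tilt under 0.4°, so it is home on the rim. The nut, flange, wrench and pink lid are undisturbed. Handing in.

```bash
python3 -c "
from h import *
print(robot.hand_in())"
```

```text
the job is handed in; nothing more can be done
None
```

Both loose tubs are nested fully down in the cradle stack, the grey lid is flat on the top rim, and I handed the job in at about 23 s, with the full tub and bystanders untouched.

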